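# Open the dice box against its spring catch

### The arm

A 7-joint arm with a two-finger parallel gripper is mounted at the origin on the work surface. World frame = base frame: x ahead of the robot, y to its left, z up, the work surface at z = 0. Lengths are in m, angles in rad, forces in N, time in s.
With the tool pointing down it reaches from about 0.425 to 0.875 m from the base axis. Payload 8.4 kg.
Tool frame: the origin (TCP) lies between the finger pads; the fingertips stand 25 mm ahead of it and the grasp point (between the pads) lies 6 mm ahead of it (robot.nose_length is the distance from the TCP to the fingertips, in m); z points along the fingers, y is the direction in which the jaws open and shut (so a half turn about z gives the same grasp; the last joint's range is limited). The gripper opens to 87 mm and grips with 3 to 60 N. Pads are 19 mm wide; open, the fingers measure 117 mm over their backs; the gripper's body (75 mm by 190 mm) begins 51 mm behind the grasp point.
Start: joints at [-1.337, 0.333, 0.04, 1.465, -0.013, 1.343, -0.059], TCP at [0.212, 0.614, 0.248] pointing down, gripper open.
Joint ranges: [-2.58, 2.58], [-0.38, 2.09], [-1.3, 1.39], [0.25, 2.4], [-1.5, 4.64], [0.08, 2.09], [-2.65, 2.65]. Speed limits (rad/s): [2.22, 2.22, 2.79, 2.79, 3.14, 3.14, 3.14].

### API

Orientations are given as a unit quaternion [x, y, z, w].
In Python, from cell import robot gives the robot as it stands.
- The arm moves only by the shell command python3 -m crank 'ROWS'. ROWS is JSON, a list of rows, each an object of numbers: "grip": the finger opening in mm, from 0 to 87; "tx", "ty", "tz": the shift along the tool's x, y, z in mm; "roll": the turn about the tool's z in degrees. A call has 1 to 20 rows; each row shifts and turns the commanded pose from where the row before left it, along the tool's axes as they then stand; what a row does not reach is not made up. A row lasts 1/8 s, in which the tool goes at most 62.5 mm and 10.7 degrees, less where a joint would pass 70% of its speed; a pose out of reach is approached as far as the arm can. A call with a gripper value outside its range is refused whole. The fingers move at their own pace and stop on an object; the grip force is fixed at half the most. Time passes only in rows, so rows that do not move let the fingers close. It gives the time, the measured TCP pose, the force and the opening at its end, in the units of the state.
- robot.observe(): the state, without advancing time (a new reading comes with each control period).
- robot.grab_frame(name): name is "scene" or "top" or "wrist"; returns a dict with "color" (480x640x3 uint8, red, green, blue), "mtx" (3x3 intrinsics, pixels), "xyz" and "rotation" of the camera in the world. Camera axes: x right, y down, z forward; pixel columns grow to the right and rows downward; lengths in m; the calibration is good to about 2 mm. A picture is of the moment at which its call begins. There is no depth.
- robot.sign_off(): hands the job in, once; it reports no verdict.
The state is a dict: "time_s": time; "q": joint angles; "joint_velocities": joint speeds; "joint_torque": joint torques, N m; "tcp_pos": TCP position; "eef_rot": TCP orientation; "wrist_force": force on the tool from outside, world axes, zero at the start; "ft_torque": the same for the moment, N m; "opening": finger opening in m.
Only numpy, scipy, OpenCV 4.12 (cv2) and the standard library are available. Lean on these libraries where they do the work, as an engineer would, in place of code of your own. Each camera call takes 0.05 s, during which the arm holds its last target.

### The job

Open the walnut dice box to show the dice: with one fingertip press the long brass spring catch down and keep it down, and with the other push the bone paddle so that the cover slides all the way open to its stop. Then lift both fingertips away, so that the catch springs up and locks the cover open. Pinch or pick up nothing, and leave the checkers, the dice and the clamp pad where they are.

Things in the scene. Friction and masses are not known exactly. Their poses are not given: they have to be found in the camera images.
- dice_box: Dark walnut dice box, 100 mm (x) by 160 mm (y), fixed on a pale base board 136 x 196 x 6 mm. Origin: on the bench under its centre; z up. The brass catch bar runs along its -x side, roughly facing the robot; behind it are cover and paddle. Shut, the cover hides the dice well at the -y end; it opens along +y. Apart from bar and paddle nothing on the box is over 46 mm above the bench.
- deck (a point): Middle of the lower bare deck at the box's +y end, with two bone inlay strips across it: the cover opens towards these strips. In the box's frame x = 15 mm, y = 57 mm, 35 mm above the bench.
- catch (a joint): How far the catch bar is pressed down: 0 up (as found), 0.010 m at its lower stop. From 5 mm down the cover is free to slide; press anywhere along the bar. The spring takes 2 N to start, 4 N at 5 mm, 6 N at the stop. If let up on the way, its teeth block the cover again. A fingertip may slide along the bar while pressing it.
- catch_top (a point): Middle of the top face of the brass catch bar, moving with it. The face is 22 mm wide (box x) and 110 mm long (box y), and lies 62 mm above the bench when up, 57 mm when the cover comes free, 52 mm at the lower stop. In the box's frame x = -33 mm, y = -16 mm. The bar moves only up and down.
- cover (a joint): How far the cover has slid open along the box's +y: about 0 shut (as found; up to 0.002 m), 0.050 m fully open at its stop. With the catch up it is blocked within about 2 mm. It slides with 1.5 N of friction and stays where it is left. From 0.045 m on, the catch can spring up behind it and lock it open.
- paddle (a point): Centre of the cream bone paddle that stands on the cover and moves with it: 30 mm wide (box x), 8 mm thick (box y), from the cover's top at 44 mm to 76 mm above the bench. In the box's frame, cover shut: x = 22 mm (55 mm across from the bar's middle), y = -25 mm, 60 mm up. Push its -y face towards +y; a fingertip there clears the cover's top even with the bar at its stop.
- board: Half-built mahogany backgammon board, an open tray 280 x 200 mm with 42 mm high sides, fixed on the bench beside the dice box, left or right of it. Origin: on the bench under its centre.
- checker0: Bystander: cream bone checker, disc 31 mm across, 9 mm thick, lying in the mahogany board. Origin: centre of its underside.
- checker1: Bystander: second such checker, lying in the mahogany board.
- checker2: Bystander: third such checker, lying on the bench beside the dice box.
- clamp_pad: Bystander: pale wooden clamp pad, 30 x 55 x 20 mm, lying on the bench just behind the dice box. Origin: centre of its underside.
- die0: Bystander: bone die, 13 mm, in the dice well, hidden under the cover until it is opened. Origin: centre of its underside.
- die1: Bystander: the second such die.
Things that resemble listed ones, but are neither listed nor needed, are in the scene too. Leave any blue or turquoise look-alike of the dice_box alone.

How it is judged:
On the way, in this order (a step that is already met when the one before it is completed fails the run):
1. a fingertip holds the catch down while the cover is still shut (value of joint catch above 0.005 m and value of joint cover below 0.006 m and contact force between the fingers and catch above 0.3 N), for 0.1 s.
2. with the catch held down, a fingertip pushes the cover along (value of joint catch above 0.004 m and value of joint cover between 0.012 and 0.042 m and contact force between the fingers and catch above 0.3 N and contact force between the fingers and cover above 0.3 N), for 0.02 s.
3. the cover is open with the catch still held down (value of joint catch above 0.004 m and value of joint cover above 0.045 m and contact force between the fingers and catch above 0.3 N), for 0.02 s.
At the end, for the whole second after the job is handed in: The cover is open by at least 45 of its 50 mm and at rest, the catch has sprung up (less than 2 mm down) behind it, and no checker, die or clamp pad has been moved by more than 20 mm (value of joint cover above 0.045 m and value of joint catch below 0.002 m and velocity of joint cover below 0.005 m/s); the robot touches nothing.
It fails at once if a checker is lifted or moved by more than 20 mm (distance of any of checker0, checker1, checker2 from where it was at the start of the episode above 0.02 m).
It fails at once if the clamp pad is lifted or moved by more than 20 mm (distance of clamp_pad from where it was at the start of the episode above 0.02 m).
It fails at once if a die is lifted or moved by more than 20 mm (distance of any of die0, die1 from where it was at the start of the episode above 0.02 m).
It also fails if it takes over 32 s, if anything falls off the work surface, if the arm or the gripper's body presses on something with over 40 N, if the wrist force passes 120 N, or if a joint passes its speed limit or range.

## Working session

There is one attempt and no reset: what is moved stays moved. The work goes in short steps, Python scripts to look and compute and a shell command to move; the robot and the scene stay as the last step left them, time stands still between calls to the robot, and variables do not carry over. Pictures are saved under pics/ and viewed, and the job is handed in when it is done.

```bash
mkdir -p pics; ls; python3 - <<'E'
from cell import robot
import cv2
s=robot.observe()
for k,v in s.items(): print(k,v)
print(robot.nose_length)
for n in ["scene","top","wrist"]:
    f=robot.grab_frame(n)
    cv2.imwrite(f"pics/a_{n}.png",f["color"][:,:,::-1])
    print(n,f["mtx"],f["xyz"],f["rotation"])
E
```

```text
pics
time_s 0.0
q [-1.33723207  0.33392998  0.03989442  1.46629383 -0.01336386  1.34331375
 -0.05849647]
joint_velocities [-0.00153736  0.00164154  0.00119453 -0.00038808  0.0003814  -0.00036377
  0.00058856]
joint_torque [-4.49190748e-04 -6.56355000e+01  1.33481674e+00 -4.03800595e+01
 -5.98771591e-02  4.49318625e-02  1.72801201e-04]
tcp_pos [0.21223183 0.61390583 0.24663618]
eef_rot [ 1.65627951e-01  9.86187952e-01 -8.37538261e-04 -6.14660613e-05]
wrist_force [-0.19039275 -1.17592665  0.50595354]
ft_torque [ 0.01683743  0.00882705 -0.0253204 ]
opening 0.08706979018446162
0.025
scene [[465.73950206   0.         320.22101675]
 [  0.         465.73950206 237.7145676 ]
 [  0.           0.           1.        ]] [ 0.91950065 -0.38661884  0.65183419] [ 0.8358      0.39681777 -0.17186447 -0.33828481]
top [[469.53347456   0.         315.61939314]
 [  0.         469.53347456 236.49896001]
 [  0.           0.           1.        ]] [0.33776889 0.00710721 0.87758776] [ 0.71246165 -0.69656038  0.0732691  -0.04282141]
wrist [[399.08845118   0.         324.44433127]
 [  0.         399.08845118 243.00442221]
 [  0.           0.           1.        ]] [0.1371406  0.64115944 0.38387735] [0.80571773 0.57362385 0.08477013 0.12078343]
```

View pics/a_scene.png

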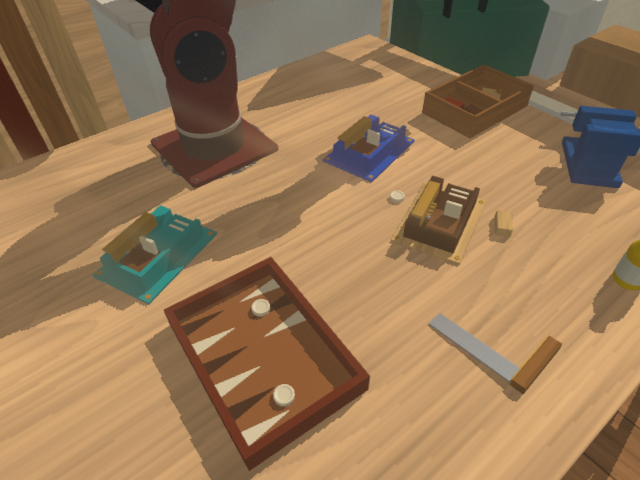

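View pics/a_top.png

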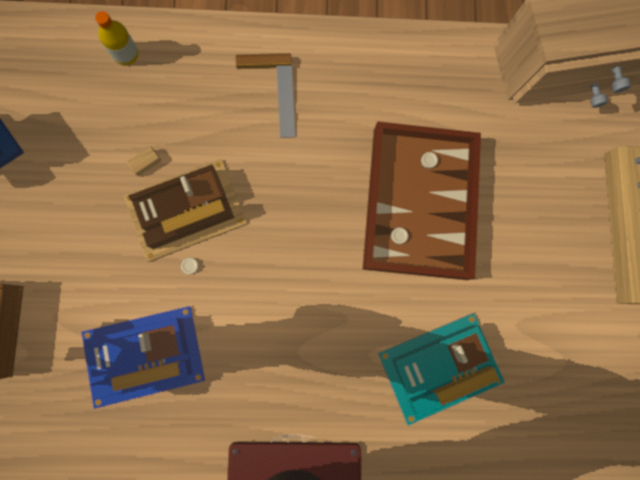

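View pics/a_wrist.png

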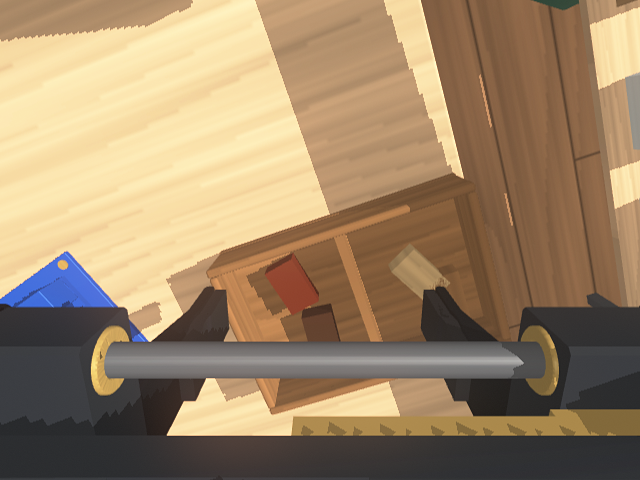

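```bash
python3 - <<'E'
import cv2
a=cv2.imread("pics/a_top.png")[140:290,110:270]; cv2.imwrite("pics/b_top.png",cv2.resize(a,None,fx=4.9,fy=4,interpolation=cv2.INTER_CUBIC) if 0 else cv2.resize(a,None,fx=4,fy=4,interpolation=cv2.INTER_CUBIC))
a=cv2.imread("pics/a_scene.png")[160:280,380:540]; cv2.imwrite("pics/b_scene.png",cv2.resize(a,None,fx=5,fy=5,interpolation=cv2.INTER_CUBIC))
E
```

```text
(no output)
```

View pics/b_top.png

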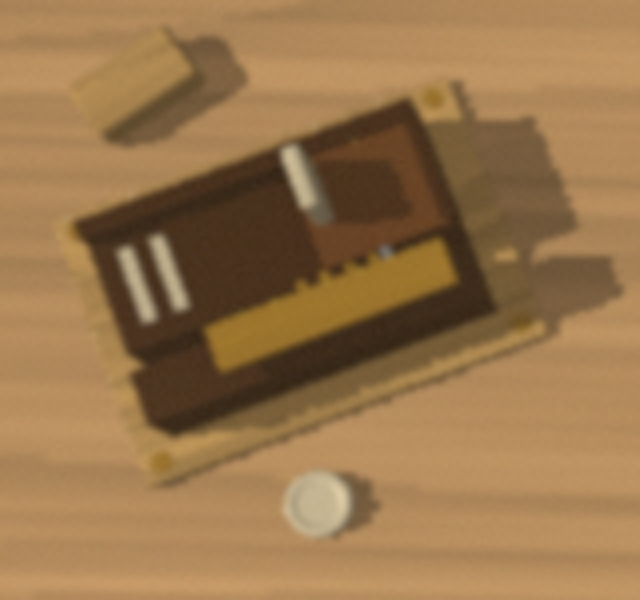

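View pics/b_scene.png

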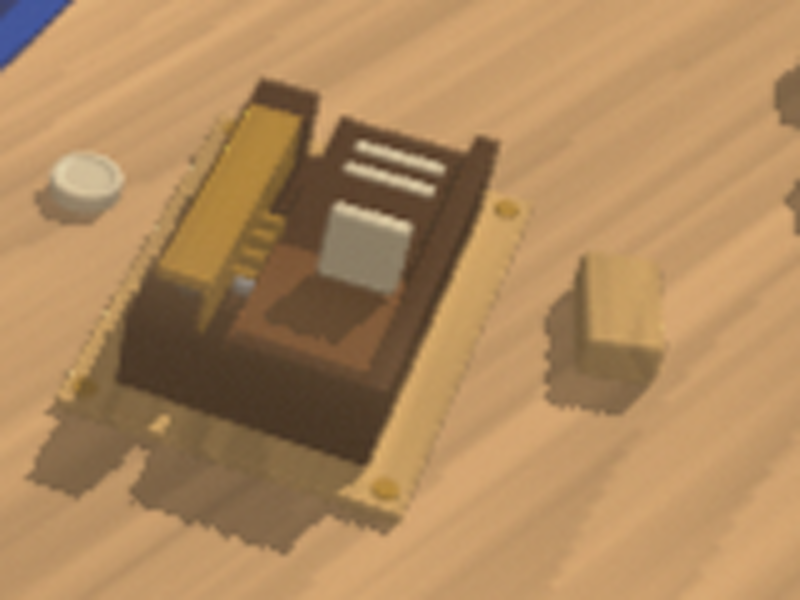

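```bash
cat > h.py <<'E'
import numpy as np, cv2
from scipy.spatial.transform import Rotation as R
from cell import robot
def ray(f,u,v):
    K=f["mtx"]; d=np.linalg.solve(K,[u,v,1.0]); M=np.asarray(f["rotation"]); 
    Rm=R.from_quat(M).as_matrix() if M.size==4 else M
    return np.asarray(f["xyz"]),Rm@d
def plane(f,u,v,z):
    o,d=ray(f,u,v); return o+d*(z-o[2])/d[2]
def tri(f1,p1,f2,p2):
    A=[];b=[]
    for f,p in((f1,p1),(f2,p2)):
        o,d=ray(f,*p); d=d/np.linalg.norm(d); P=np.eye(3)-np.outer(d,d); A.append(P);b.append(P@o)
    return np.linalg.lstsq(np.vstack(A),np.hstack(b),rcond=None)[0]
E
python3 - <<'E'
from h import *
t=robot.grab_frame("top"); s=robot.grab_frame("scene")
def pt(u,v): return 110+(u+.5)/4-.5,140+(v+.5)/4-.5
def ps(u,v): return 380+(u+.5)/5-.5,160+(v+.5)/5-.5
np.set_printoptions(precision=4,suppress=True)
print("pins top")
P=[plane(t,*pt(*p),.006) for p in [(433,97),(72,230),(162,461),(523,323)]]
for p in P: print(p)
print("centre",np.mean(P,0))
ex=P[0]+P[1]-P[2]-P[3]; print("x axis ang",np.degrees(np.arctan2(ex[1],ex[0])))
ey=P[1]+P[2]-P[0]-P[3]; print("y axis ang",np.degrees(np.arctan2(ey[1],ey[0])), np.linalg.norm(ex)/2,np.linalg.norm(ey)/2)
print("pins scene")
for p in [(385,489),(507,209),(84,385)]: print(plane(s,*ps(*p),.006))
# bar masks
for f,n,(x0,y0,x1,y1) in((t,"top",(150,180,250,245)),(s,"scene",(405,170,445,225))):
    hsv=cv2.cvtColor(f["color"],cv2.COLOR_RGB2HSV)
    m=((hsv[...,0]>=17)&(hsv[...,0]<=27)&(hsv[...,1]>165)&(hsv[...,2]>110)).astype(np.uint8)
    k=np.zeros_like(m);k[y0:y1,x0:x1]=1;m*=k
    m=cv2.morphologyEx(m,cv2.MORPH_OPEN,np.ones((5,5)))
    c=max(cv2.findContours(m,0,1)[0],key=cv2.contourArea)
    r=cv2.minAreaRect(c);print(n,r)
    B=[plane(f,*q,.062) for q in cv2.boxPoints(r)]
    for b in B: print(b)
    M=cv2.moments(c); print("bar cen",plane(f,M["m10"]/M["m00"],M["m01"]/M["m00"],.062))
# corners of bar in scene crop: 
for p in [(250,108),(303,110),(213,285),(162,268)]: print("scene bar corner",plane(s,*ps(*p),.062))
# paddle top
print("pad top view",[plane(t,*pt(*p),.076) for p in[(283,148),(300,146),]])
print("pad scene top -y edge",[plane(s,*ps(*p),.076) for p in[(333,207),(411,227)]])
E
```

```text
pins top
[0.6188 0.1607 0.006 ]
[0.5484 0.325  0.006 ]
[0.4405 0.2752 0.006 ]
[0.5099 0.113  0.006 ]
centre [0.5294 0.2185 0.006 ]
x axis ang 24.219814290925488
y axis ang 113.16853017352882 0.11888494868711642 0.1775926886604822
pins scene
[0.6176 0.1649 0.006 ]
[0.5475 0.3273 0.006 ]
[0.5079 0.1182 0.006 ]
top ((191.8711395263672, 215.1649627685547), (13.425816535949707, 63.826473236083984), 68.96248626708984)
[0.4949 0.2461 0.062 ]
[0.5391 0.1452 0.062 ]
[0.5167 0.1356 0.062 ]
[0.473  0.2363 0.062 ]
bar cen [0.5045 0.1914 0.062 ]Traceback (most recent call last):
  File "<stdin>", line 20, in <module>
ValueError: max() iterable argument is empty
```

```bash
python3 - <<'E'
from h import *
t=robot.grab_frame("top"); s=robot.grab_frame("scene")
def pt(u,v): return 110+(u+.5)/4-.5,140+(v+.5)/4-.5
def ps(u,v): return 380+(u+.5)/5-.5,160+(v+.5)/5-.5
np.set_printoptions(precision=4,suppress=True)
B=[plane(s,*ps(*p),.062) for p in [(250,108),(303,110),(213,285),(162,268)]]
for b in B: print("scene bar corner",b)
print(np.mean(B,0))
e=B[0]-B[3]+B[1]-B[2]; print(np.degrees(np.arctan2(e[1],e[0])),np.linalg.norm(e)/2)
print("pad top view",[plane(t,*pt(*p),.076) for p in[(283,148),(300,146),]])
print("pad scene top",[plane(s,*ps(*p),.076) for p in[(333,207),(411,227)]])
c=np.array([.5290,.2195]);th=np.radians(23.5);Rm=np.array([[np.cos(th),-np.sin(th)],[np.sin(th),np.cos(th)]])
for n,p in dict(bar=(-.033,-.016),pad=(.022,-.025),padL=(.007,-.029),padR=(.037,-.029)).items(): print(n,c+Rm@p)
for n,p in dict(chk=(190,266),clamp=(145,160)).items():
    w=plane(t,*p,.009 if n=='chk' else .02); print(n,w,Rm.T@(w[:2]-c))
E
```

```text
scene bar corner [0.4756 0.2371 0.062 ]
scene bar corner [0.49   0.2522 0.062 ]
scene bar corner [0.5373 0.1482 0.062 ]
scene bar corner [0.5188 0.1406 0.062 ]
[0.5054 0.1945 0.062 ]
114.26242610272091 0.10999811818321603
pad top view [array([0.5709, 0.212 , 0.076 ]), array([0.5721, 0.2048, 0.076 ])]
pad scene top [array([0.5457, 0.2015, 0.076 ]), array([0.5716, 0.2147, 0.076 ])]
bar [0.5051 0.1917]
pad [0.5591 0.2053]
padL [0.547  0.1957]
padR [0.5745 0.2077]
chk [0.4214 0.2006 0.009 ] [-0.1062  0.0256]
clamp [0.6173 0.2939 0.02  ] [0.1106 0.033 ]
```

```bash
python3 -m crank '[{"roll":9.5,"grip":44},{"roll":9.5},{"roll":9.5},{"roll":9.5},{"roll":9.4}]'; python3 -m crank '[{"tx":-45,"ty":10},{"tx":-45,"ty":10},{"tx":-45,"ty":10},{"tx":-45,"ty":10},{"tx":-45,"ty":10},{"tx":-45,"ty":10},{"tx":-45,"ty":10},{"tx":-45,"ty":10},{"tx":-45,"ty":10},{"tx":-45,"ty":10},{"tx":-45,"ty":10},{"tx":-45,"ty":18},{"tz":0}]'
python3 - <<'E'
from h import *
s=robot.observe(); print(s["opening"],s["wrist_force"],s["time_s"])
for n in["scene","wrist"]:
    cv2.imwrite(f"pics/c_{n}.png",robot.grab_frame(n)["color"][:,:,::-1])
E
```

```text
0.08686081266564971 [-0.26978959  0.30216224 -0.146948  ] 0.35invalid input
invalid input
```

```bash
python3 -m crank '[{"tx":0,"ty":0,"tz":0,"roll":9.5,"grip":44}]'
```

```text
time_s: 0.57
tcp_pos: [0.2124, 0.6143, 0.2476]
eef_rot: [0.248, 0.969, -0.0, -0.0]
wrist_force: [0.5, -0.0, -0.2]
opening: 0.0827
```

```bash
python3 -m crank --help; python3 -c "
from cell import robot
print(robot.observe()['time_s'])"
```

```text
0.575invalid input: not JSON, or not a number
```

```bash
python3 -m crank '[{"tx":0,"ty":0,"tz":0,"roll":9.5,"grip":44},{"tx":0,"ty":0,"tz":0,"roll":9.5,"grip":44},{"tx":0,"ty":0,"tz":0,"roll":9.5,"grip":44},{"tx":0,"ty":0,"tz":0,"roll":9.3,"grip":44},{"tx":-45,"ty":10,"tz":0,"roll":0,"grip":44},{"tx":-45,"ty":10,"tz":0,"roll":0,"grip":44},{"tx":-45,"ty":10,"tz":0,"roll":0,"grip":44},{"tx":-45,"ty":10,"tz":0,"roll":0,"grip":44},{"tx":-45,"ty":10,"tz":0,"roll":0,"grip":44},{"tx":-45,"ty":10,"tz":0,"roll":0,"grip":44},{"tx":-45,"ty":10,"tz":0,"roll":0,"grip":44},{"tx":-45,"ty":10,"tz":0,"roll":0,"grip":44},{"tx":-45,"ty":10,"tz":0,"roll":0,"grip":44},{"tx":-45,"ty":10,"tz":0,"roll":0,"grip":44},{"tx":-45,"ty":10,"tz":0,"roll":0,"grip":44},{"tx":-45,"ty":18,"tz":0,"roll":0,"grip":44},{"tx":0,"ty":0,"tz":0,"roll":0,"grip":44}]'
cat > st.py <<'E'
from h import *
np.set_printoptions(precision=4,suppress=True)
c=np.array([.5290,.2200]);th=np.radians(23.5);Rm=np.array([[np.cos(th),-np.sin(th)],[np.sin(th),np.cos(th)]])
s=robot.observe(); p=s["tcp_pos"]
M=R.from_quat(s["eef_rot"]).as_matrix()
print("t",s["time_s"],"tcp",p,"box xy mm",1000*Rm.T@(p[:2]-c),"tip z",1000*(p+M[:,2]*.025)[2],"tool y ang",np.degrees(np.arctan2(M[1,1],M[0,1])),"zax",M[:,2])
print("open",s["opening"],"F box", Rm.T@s["wrist_force"][:2],s["wrist_force"][2])
E
python3 - <<'E'
import st
from h import *
for n in["scene","wrist"]:
    cv2.imwrite(f"pics/c_{n}.png",robot.grab_frame(n)["color"][:,:,::-1])
E
```

```text
time_s: 2.7
tcp_pos: [0.5482, 0.1668, 0.2478]
eef_rot: [0.55, 0.835, -0.0, 0.001]
wrist_force: [-0.5, 0.2, 0.6]
opening: 0.0441
t 2.7 tcp [0.5482 0.1668 0.2478] box xy mm [ -3.5755 -56.4246] tip z 222.7872485503683 tool y ang 23.273246203539152 zax [ 0.0013 -0.0015 -1.    ]
open 0.04411579893175015 F box [-0.3822  0.3381] 0.5669699042666249
```

View pics/c_scene.png

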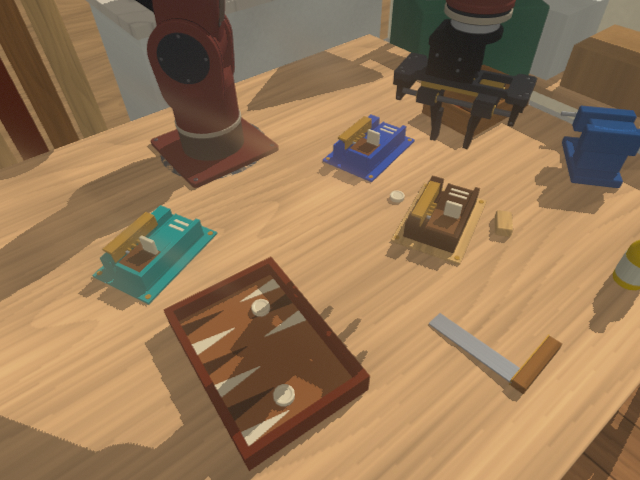

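View pics/c_wrist.png

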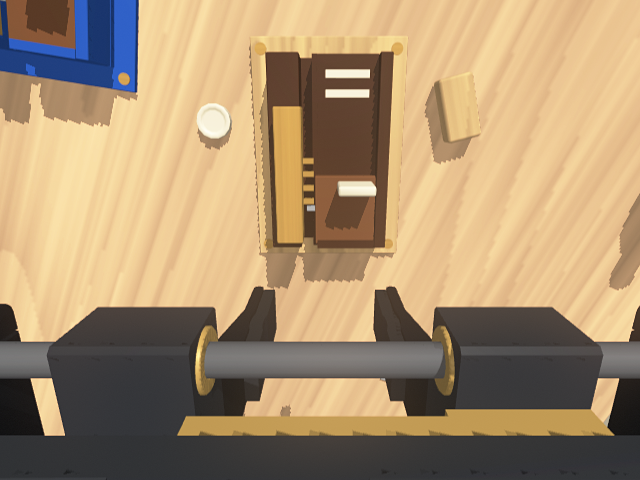

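```bash
python3 - <<'E'
import st
from st import *
s_=robot.grab_frame("scene"); w=robot.grab_frame("wrist")
def proj(f,P):
    Rm_=R.from_quat(f["rotation"]).as_matrix(); q=f["mtx"]@(Rm_.T@(np.array(P)-f["xyz"])); return q[:2]/q[2]
for sg in(-1,1): 
    tip=p+M[:,2]*.025+M[:,1]*sg*.022; print("inner tip",sg,"scene",proj(s_,tip),"wrist",proj(w,tip))
print("wrist cam",w["xyz"],"tcp",p)
P=[plane(w,*q,.006) for q in[(398,48),(261,48),(389,243),(268,244)]]
for q in P: print(q)
print("cen",np.mean(P,0)); ey=P[0]+P[1]-P[2]-P[3]; print(np.degrees(np.arctan2(ey[1],ey[0]))-90, np.linalg.norm(ey)/2)
B=[plane(w,*q,.062) for q in[(274,107),(301,107),(302,243),(274,244)]]
for q in B: print("bar",q,1000*Rm.T@(q[:2]-c))
for q in[(337,181),(377,181)]: 
    x=plane(w,*q,.076);print("pad top",x,1000*Rm.T@(x[:2]-c))
cv2.imwrite("pics/d_wrist.png",cv2.resize(w["color"][30:270,240:420,::-1],None,fx=2.5,fy=2.5,interpolation=cv2.INTER_CUBIC))
E
```

```text
t 2.8 tcp [0.5461 0.1708 0.2475] box xy mm [ -3.9651 -51.9337] tip z 222.45727340814236 tool y ang 23.58013327364289 zax [-0.0003  0.     -1.    ]
open 0.04373139140865967 F box [-0.5703  0.3305] 0.4148536700955744
inner tip -1 scene [436.2959 137.0583] wrist [273.4986 311.7204]
inner tip 1 scene [462.9685 143.8283] wrist [371.6421 311.8048]
wrist cam [0.5142 0.246  0.3846] tcp [0.5461 0.1708 0.2475]
[0.5479 0.3268 0.006 ]
[0.4395 0.2794 0.006 ]
[0.6189 0.1658 0.006 ]
[0.5093 0.1167 0.006 ]
cen [0.5289 0.2222 0.006 ]
23.506511001019206 0.17649144179520562
bar [0.4744 0.24   0.062 ] [-42.0551  40.1405]
bar [0.4934 0.2483 0.062 ] [-21.3829  40.185 ]
bar [0.5361 0.1482 0.062 ] [-22.1664 -68.6685]
bar [0.5147 0.1379 0.062 ] [-45.8627 -69.6088]
pad top [0.5406 0.2094 0.076 ] [  6.3841 -14.3026]
pad top [0.5688 0.2218 0.076 ] [ 37.2554 -14.2327]
```

View pics/d_wrist.png

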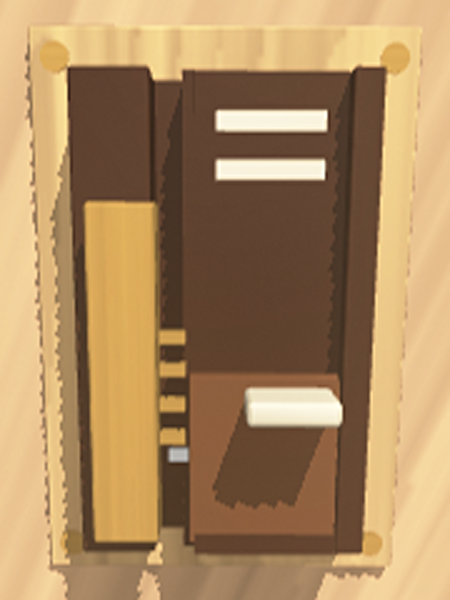

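```bash
sed -i 's/\.2200\]/.2212]/' st.py; python3 -m crank '[{"tx":0,"ty":-1,"tz":30,"roll":0,"grip":44},{"tx":0,"ty":0,"tz":30,"roll":0,"grip":44},{"tx":0,"ty":0,"tz":30,"roll":0,"grip":44},{"tx":0,"ty":0,"tz":30,"roll":0,"grip":44},{"tx":0,"ty":0,"tz":20,"roll":0,"grip":44},{"tx":0,"ty":0,"tz":0,"roll":0,"grip":44},{"tx":0,"ty":0,"tz":0,"roll":0,"grip":44}]'
python3 - <<'E'
from st import *
for n in["scene","wrist"]:
    f=robot.grab_frame(n)["color"][:,:,::-1]
    cv2.imwrite(f"pics/e_{n}.png",f if n=="wrist" else cv2.resize(f[90:290,350:550],None,fx=3,fy=3))
E
```

```text
time_s: 3.78
tcp_pos: [0.5453, 0.1713, 0.1085]
eef_rot: [0.547, 0.837, 0.001, 0.0]
wrist_force: [0.3, -0.1, 0.3]
opening: 0.044
t 3.775 tcp [0.5453 0.1713 0.1085] box xy mm [ -4.9401 -52.2122] tip z 83.51562009323413 tool y ang 23.69295079644499 zax [ 0.0008  0.0007 -1.    ]
open 0.044038421521303474 F box [ 0.2036 -0.2278] 0.3118463628059152
```

View pics/e_scene.png

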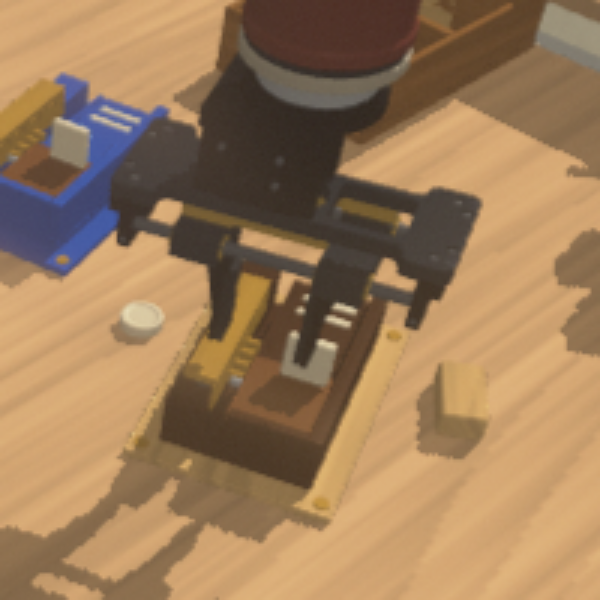

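View pics/e_wrist.png

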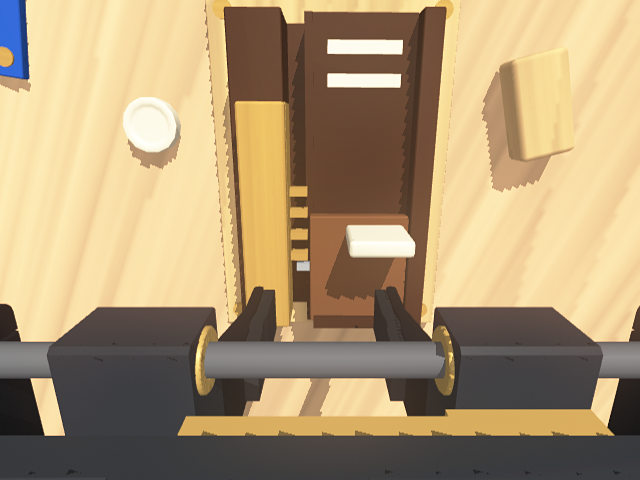

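```bash
python3 -m crank '[{"tx":0,"ty":0,"tz":10,"roll":0,"grip":44},{"tx":0,"ty":0,"tz":9,"roll":0,"grip":44},{"tx":0,"ty":0,"tz":3,"roll":0,"grip":44},{"tx":0,"ty":0,"tz":3,"roll":0,"grip":44},{"tx":0,"ty":0,"tz":0,"roll":0,"grip":44},{"tx":0,"ty":0,"tz":0,"roll":0,"grip":44}]'
python3 -c "import st"
```

```text
time_s: 4.62
tcp_pos: [0.545, 0.1704, 0.0827]
eef_rot: [0.547, 0.837, -0.0, -0.0]
wrist_force: [-2.1, -0.3, 2.6]
opening: 0.044
t 4.625 tcp [0.545  0.1704 0.0827] box xy mm [ -5.5526 -52.9454] tip z 57.662494017942905 tool y ang 23.628839967649785 zax [-0.0003 -0.0001 -1.    ]
open 0.04400278637776264 F box [-2.044   0.6036] 2.5560223620983944
```

```bash
python3 -m crank '[{"tx":0,"ty":0,"tz":2,"roll":0,"grip":44},{"tx":0,"ty":0,"tz":2,"roll":0,"grip":44},{"tx":0,"ty":0,"tz":0,"roll":0,"grip":44},{"tx":0,"ty":0,"tz":0,"roll":0,"grip":44}]'
python3 - <<'E'
import st
from h import *
f=robot.grab_frame("scene")["color"][:,:,::-1]
cv2.imwrite("pics/f_scene.png",cv2.resize(f[120:270,380:530],None,fx=4,fy=4))
cv2.imwrite("pics/f_wrist.png",robot.grab_frame("wrist")["color"][:,:,::-1])
E
```

```text
time_s: 5.12
tcp_pos: [0.5453, 0.1705, 0.0787]
eef_rot: [0.547, 0.837, 0.0, 0.0]
wrist_force: [-2.4, -1.1, 5.2]
opening: 0.0441
t 5.125 tcp [0.5453 0.1705 0.0787] box xy mm [ -5.3173 -53.0026] tip z 53.670300955629564 tool y ang 23.627203898585606 zax [ 0.0002  0.     -1.    ]
open 0.04410663298448041 F box [-2.6101 -0.1062] 5.205026661455341
```

View pics/f_scene.png

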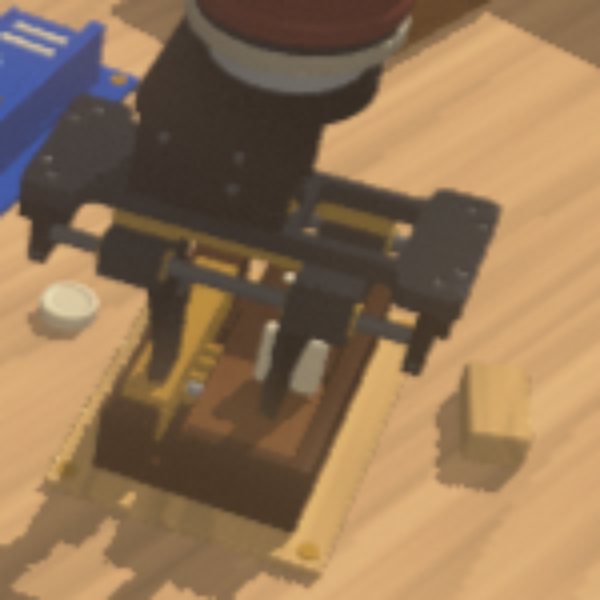

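View pics/f_wrist.png

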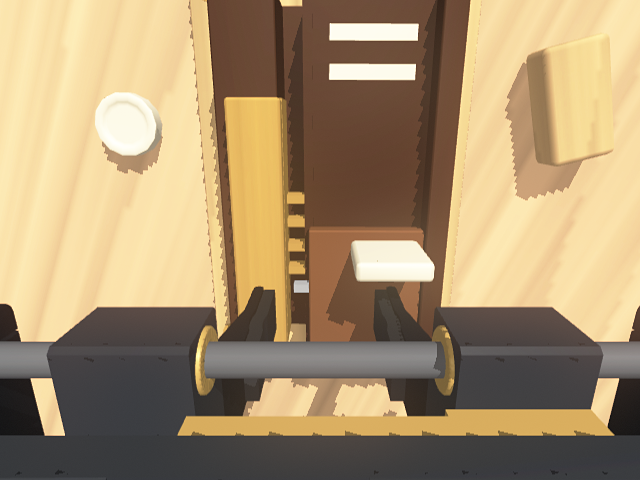

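```bash
python3 -m crank '[{"tx":5,"ty":0,"tz":0,"roll":0,"grip":44},{"tx":5,"ty":0,"tz":0,"roll":0,"grip":44},{"tx":3,"ty":0,"tz":0,"roll":0,"grip":44},{"tx":3,"ty":0,"tz":0,"roll":0,"grip":44},{"tx":4,"ty":0,"tz":0,"roll":0,"grip":44},{"tx":4,"ty":0,"tz":0,"roll":0,"grip":44},{"tx":4,"ty":0,"tz":0,"roll":0,"grip":44},{"tx":4,"ty":0,"tz":0,"roll":0,"grip":44},{"tx":0,"ty":0,"tz":0,"roll":0,"grip":44}]'
python3 - <<'E'
import st
from h import *
cv2.imwrite("pics/g_wrist.png",robot.grab_frame("wrist")["color"][:,:,::-1])
E
```

```text
time_s: 6.35
tcp_pos: [0.5327, 0.2003, 0.0788]
eef_rot: [0.547, 0.837, 0.0, 0.0]
wrist_force: [3.0, -2.4, 4.7]
opening: 0.0437
t 6.35 tcp [0.5327 0.2003 0.0788] box xy mm [ -4.9576 -20.5895] tip z 53.80736833263371 tool y ang 23.654760348129162 zax [ 0.001   0.0003 -1.    ]
open 0.043656514610041955 F box [ 1.815  -3.3955] 4.650250696315284
```

View pics/g_wrist.png

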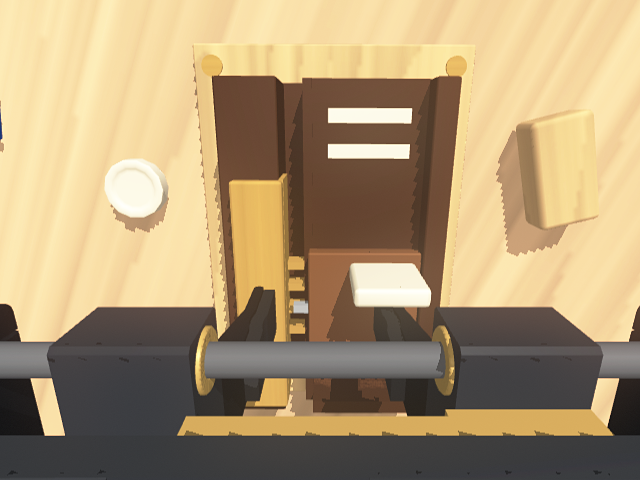

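```bash
python3 -m crank '[{"tx":4,"ty":0,"tz":0,"roll":0,"grip":44},{"tx":4,"ty":0,"tz":0,"roll":0,"grip":44},{"tx":4,"ty":0,"tz":0,"roll":0,"grip":44},{"tx":4,"ty":0,"tz":0,"roll":0,"grip":44},{"tx":4,"ty":0,"tz":0,"roll":0,"grip":44},{"tx":4,"ty":0,"tz":0,"roll":0,"grip":44},{"tx":4,"ty":0,"tz":0,"roll":0,"grip":44},{"tx":2,"ty":0,"tz":0,"roll":0,"grip":44},{"tx":0,"ty":0,"tz":0,"roll":0,"grip":44},{"tx":0,"ty":0,"tz":0,"roll":0,"grip":44}]'
python3 - <<'E'
import st
from h import *
cv2.imwrite("pics/h_wrist.png",robot.grab_frame("wrist")["color"][:,:,::-1])
E
```

```text
time_s: 7.65
tcp_pos: [0.5212, 0.2259, 0.0788]
eef_rot: [0.548, 0.836, -0.0, 0.001]
wrist_force: [4.9, -7.4, 5.4]
opening: 0.0437
t 7.65 tcp [0.5212 0.2259 0.0788] box xy mm [-5.2505  7.4014] tip z 53.750164170535655 tool y ang 23.5341755188996 zax [ 0.0014 -0.0014 -1.    ]
open 0.043653614132182564 F box [ 1.5202 -8.7344] 5.4235395248750535
```

View pics/h_wrist.png

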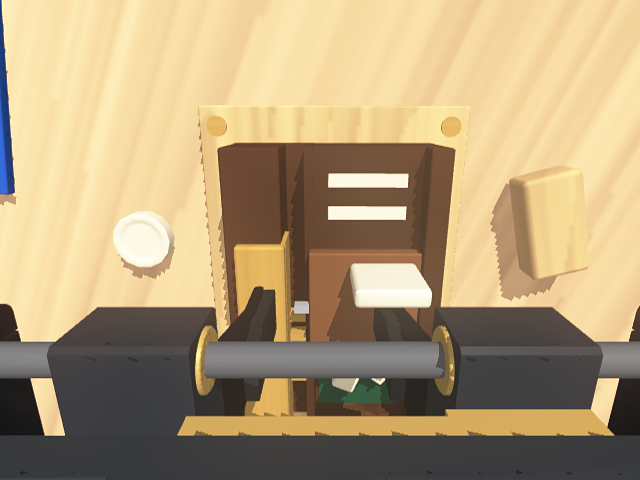

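```bash
python3 -m crank '[{"tx":2,"ty":0,"tz":0,"roll":0,"grip":44},{"tx":0,"ty":0,"tz":0,"roll":0,"grip":44},{"tx":0,"ty":0,"tz":0,"roll":0,"grip":44}]'
python3 - <<'E'
from st import *
w=robot.grab_frame("wrist")
for q in[(352,264),(424,264),(431,306),(357,307)]:
    x=plane(w,*q,.076);print("pad top",1000*Rm.T@(x[:2]-c))
E
```

```text
time_s: 8.07
tcp_pos: [0.5211, 0.2261, 0.0788]
eef_rot: [0.549, 0.836, -0.001, 0.002]
wrist_force: [5.6, -11.5, 5.7]
opening: 0.0439
t 8.075 tcp [0.5211 0.2261 0.0788] box xy mm [-5.2403  7.6622] tip z 53.83979312769252 tool y ang 23.442733512411 zax [ 0.0022 -0.0028 -1.    ]
open 0.04390899932307292 F box [  0.5359 -12.7644] 5.688813544309404
pad top [ 5.9891 37.4852]
pad top [32.8065 37.4287]
pad top [36.7396 20.2065]
pad top [ 8.2431 19.8446]
```

```bash
python3 -m crank '[{"tx":-3,"ty":0,"tz":0,"roll":0,"grip":44},{"tx":-4,"ty":0,"tz":0,"roll":0,"grip":44},{"tx":0,"ty":0,"tz":0,"roll":0,"grip":44},{"tx":0,"ty":0,"tz":-5,"roll":0,"grip":44},{"tx":0,"ty":0,"tz":-10,"roll":0,"grip":44},{"tx":0,"ty":0,"tz":-25,"roll":0,"grip":44},{"tx":0,"ty":0,"tz":-40,"roll":0,"grip":44},{"tx":0,"ty":0,"tz":-40,"roll":0,"grip":44},{"tx":-40,"ty":0,"tz":-10,"roll":0,"grip":44},{"tx":-40,"ty":0,"tz":0,"roll":0,"grip":44},{"tx":0,"ty":0,"tz":0,"roll":0,"grip":44},{"tx":0,"ty":0,"tz":0,"roll":0,"grip":44}]'
python3 - <<'E'
from st import *
for n in["scene","wrist","top"]:
    f=robot.grab_frame(n)["color"][:,:,::-1]
    cv2.imwrite(f"pics/i_{n}.png",f if n!="scene" else cv2.resize(f[150:290,370:540],None,fx=4,fy=4))
E
```

```text
time_s: 9.62
tcp_pos: [0.5539, 0.1495, 0.2084]
eef_rot: [0.547, 0.837, -0.0, -0.0]
wrist_force: [0.0, 0.2, -0.9]
opening: 0.0442
t 9.625 tcp [0.5539 0.1495 0.2084] box xy mm [ -5.7387 -75.6354] tip z 183.40466286414932 tool y ang 23.61613740678184 zax [-0.0009 -0.0002 -1.    ]
open 0.044203710876726914 F box [0.1104 0.1696] -0.9333201473909305
```

View pics/i_scene.png

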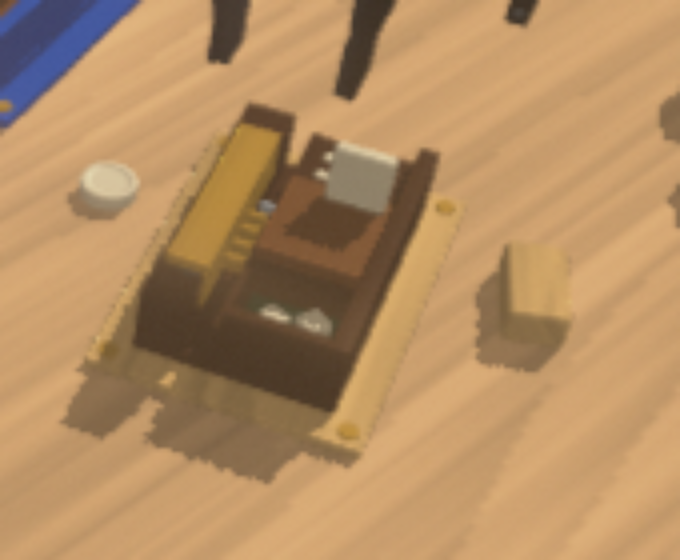

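View pics/i_wrist.png

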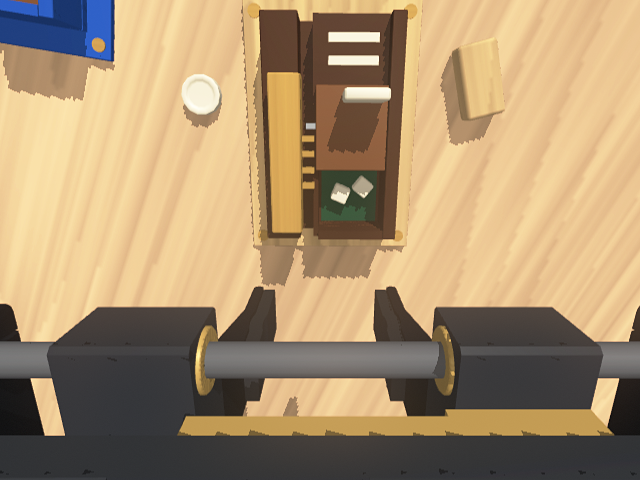

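```bash
python3 - <<'E'
from st import *
t=robot.grab_frame("top"); s_=robot.grab_frame("scene"); w=robot.grab_frame("wrist")
a=cv2.imread("pics/a_scene.png")[...,::-1]; b=s_["color"]
def crop(i): return cv2.resize(i[160:240,395:455],None,fx=6,fy=6,interpolation=cv2.INTER_CUBIC)
cv2.imwrite("pics/j.png",np.hstack([crop(a),crop(b)])[...,::-1])
# template shift of the bar's near end between first and present picture
def sh(x0,y0,x1,y1):
    T=a[y0:y1,x0:x1]; m=cv2.matchTemplate(b[y0-5:y1+5,x0-5:x1+5].copy(),T.copy(),cv2.TM_CCOEFF_NORMED); _,v,_,l=cv2.minMaxLoc(m); return l[0]-5,l[1]-5,v
print("bar",sh(408,178,430,222)); print("checker2",sh(385,186,408,206),"clamp",sh(490,205,518,245),"chk0/1",sh(248,295,275,322),sh(268,380,300,412))
def proj(P):
    q=s_["mtx"]@(R.from_quat(s_["rotation"]).as_matrix().T@(np.array(P)-s_["xyz"])); return q[:2]/q[2]
e=np.r_[c+Rm@[-.033,-.071],.062]; print("px shift for 10mm down",proj(e-[0,0,.01])-proj(e))
for q in[(345,87),(390,87),(391,101),(344,101)]:
    x=plane(w,*q,.076);print("pad top",1000*Rm.T@(x[:2]-c))
E
```

```text
t 9.775 tcp [0.5538 0.1505 0.2083] box xy mm [ -5.4443 -74.7099] tip z 183.34509787897528 tool y ang 23.728853757734452 zax [-0.0007 -0.0001 -1.    ]
open 0.043783516928482515 F box [-0.0023  0.4435] 0.043838467923308186
bar (0, 0, 0.9907144904136658)
checker2 (0, 0, 0.9986171722412109) clamp (0, 0, 0.9988710880279541) chk0/1 (0, 0, 0.9665302634239197) (0, 0, 0.8081316947937012)
px shift for 10mm down [-0.6826  3.9326]
pad top [ 8.1379 26.3555]
pad top [36.5254 26.4349]
pad top [37.5856 18.1083]
pad top [ 7.6499 18.0239]
```

View pics/j.png

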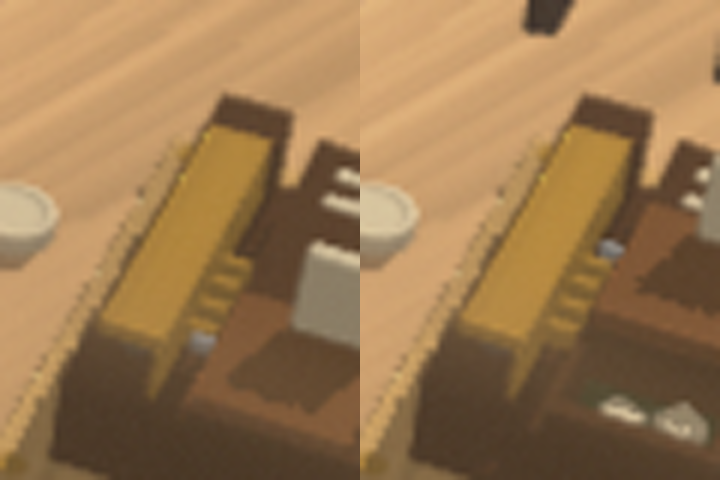

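```bash
python3 -c "
from cell import robot
print(robot.sign_off())"
```

```text
the job is handed in; nothing more can be done
None
```

The dice box is open and locked, and I handed the job in at about 9.8 s of the 32 s allowed. No verdict was reported.

**What I did:** I held the jaws 44 mm apart, along the box's x. One fingertip pressed the catch bar down about 8 mm, with about 5 N of downward force. The other pushed the paddle towards +y until the cover hit its stop: the tool stopped advancing and the push force rose to about 13 N. I then backed off a few millimetres and lifted clear.

**Last checks:**
- **Catch:** in the scene view the bar is back exactly where it started, with 0 px shift (10 mm down would show as about 4 px). The steel pin on the cover lies past the last tooth.
- **Cover:** I measured about 49–50 mm open at the stop. After lifting, the wrist view gave 47–48.5 mm, so these readings disagree by 2–3 mm, about what the calibration allows. All are above the 45 mm needed.
- **Bystanders:** the bench checker and the clamp pad show 0 px shift with a strong image match. The two board checkers also show 0 px, but one matched more weakly (0.81), probably because of the gripper's shadow. The dice are visible in the well. Their starting positions were hidden, so I could not measure whether they moved, but nothing touched them.
- **Robot:** it is clear of everything, and the wrist force reads about zero.

My first two move calls were refused as invalid because rows left out some of the keys. The arm did not move on either.

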